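# Find the sound arm of the jar rack

## Task

The two spring arms of the blue jar rack look alike, but one has gone slack. With closed fingertips press down on the middle of the left arm with about 10 N and hold for a moment, then do the same on the right arm (left and right as the robot sees them), never pushing harder than 25 N. Then stand the red-capped spice jar upright on the middle of the arm that gave way less, let go of it, and leave the other things alone.

Things in the scene. Friction and masses are not known exactly. Their poses are not given: they have to be found in the camera images.
- rack: jar rack, fixed to the worktop: blue housing 70 (x) x 260 (y) x 125 high, and two flat steel arms, 150 mm apart, that project from it towards the robot over a base plate, each with a black rubber pad at mid-span. Origin on the worktop, 5 mm before the housing's middle; x points from the arms to the housing, y to the left. Mid-spans at (-108, +75 / -75, 104) mm
- spring_left (a joint): hinge of the rack's left arm (+y side; left as the robot sees it), a steel strip 60 wide, 5 thick, 158 long. 0 = level, unloaded; positive = tip down, stop at 0.36; it springs back when let go. Pressed with 10 N at mid-span, 78 mm from the hinge, the sound arm reads about 0.055 rad (4 mm down there), the slack one about 0.21 (16 mm); either arm may be the slack one
- spring_right (a joint): hinge of the rack's right arm (-y side; right as the robot sees it), a steel strip 60 wide, 5 thick, 158 long. 0 = level, unloaded; positive = tip down, stop at 0.36; it springs back when let go. Pressed with 10 N at mid-span, 78 mm from the hinge, the sound arm reads about 0.055 rad (4 mm down there), the slack one about 0.21 (16 mm); either arm may be the slack one
- spring_left_mid (a point): centre of the top of the 52 x 52 mm black rubber pad at mid-span of the left arm, 104 mm above the worktop when unloaded. Axes as the rack's: x towards the housing, y across the arm, z up; it moves with the arm. From here the arm's tip is 80 mm along -x, the housing's face 78 mm along +x
- spring_right_mid (a point): centre of the top of the 52 x 52 mm black rubber pad at mid-span of the right arm, 104 mm above the worktop when unloaded. Axes as the rack's: x towards the housing, y across the arm, z up; it moves with the arm. From here the arm's tip is 80 mm along -x, the housing's face 78 mm along +x
- spice_jar: glass spice jar with red cap, round, 45 mm across, 106 mm high, about 0.32 kg, standing on the worktop to the left or right of the rack. Origin at the centre of its underside, z up
- green_tin: short tin with green label and pale lid, 75 mm across, 58 mm high, on the other side of the rack from the jar; leave it. Origin at the centre of its underside
- lemon: lemon, 71 mm long, at the left behind; leave it. Origin under its centre
- mug: orange mug, 81 mm across, 101 mm high, at the left behind, beyond the lemon; leave it. Origin at the centre of its underside
There are look-alikes about, which are no part of the job. What is shaped like the spice_jar but pink, purple or turquoise is not meant.

How it is judged (in metres and radians):
On the way, in this order (a step that is already met when the one before it is completed fails the run):
1. the left arm is pressed near its middle with about 10 N (5.5 to 16 N) and held for 0.3 s (contact force between the fingers and spring_left between 5.5 and 16 N and horizontal distance between the grasp point and spring_left_mid below 0.035 m), for 0.3 s.
2. then the right arm is pressed near its middle with about 10 N (5.5 to 16 N) and held for 0.3 s (contact force between the fingers and spring_right between 5.5 and 16 N and horizontal distance between the grasp point and spring_right_mid below 0.035 m), for 0.3 s.
At the end, for the whole second after the job is handed in: The spice jar stands upright (within 0.12 rad) and at rest on the arm that gave less, within 20 mm of the middle of its pad along and across the arm; under the jar that arm sags less than 0.042 rad (the slack one sags more) (((value of joint spring_left below 0.042 rad and contact force between spice_jar and spring_left above 1 N and x of spice_jar in the frame of spring_left_mid between -0.02 and 0.02 m and y of spice_jar in the frame of spring_left_mid between -0.02 and 0.02 m and z of spice_jar in the frame of spring_left_mid between -0.006 and 0.008 m) or (value of joint spring_right below 0.042 rad and contact force between spice_jar and spring_right above 1 N and x of spice_jar in the frame of spring_right_mid between -0.02 and 0.02 m and y of spice_jar in the frame of spring_right_mid between -0.02 and 0.02 m and z of spice_jar in the frame of spring_right_mid between -0.006 and 0.008 m)) and angle between spice_jar's own z axis and vertical below 0.12 rad and linear speed of spice_jar below 0.02 m/s); the robot touches nothing.
It fails at once if the left arm is pushed harder than 25 N (contact force between the fingers and spring_left above 25 N).
It fails at once if the right arm is pushed harder than 25 N (contact force between the fingers and spring_right above 25 N).
It fails at once if the green tin is moved more than 30 mm (distance of green_tin from where it was at the start of the episode above 0.03 m).
It fails at once if the lemon is moved more than 30 mm (distance of lemon from where it was at the start of the episode above 0.03 m).
It fails at once if the mug is moved more than 30 mm (distance of mug from where it was at the start of the episode above 0.03 m).
It also fails if it takes over 58 s, if anything falls off the work surface, if the arm or the gripper's body presses on something with over 40 N, if the wrist force passes 120 N, or if a joint passes its speed limit or range.

## Robot

A 7-joint arm with a two-finger parallel gripper is mounted at the origin on a cart in front of the work surface, level with it; the furniture and walls round the work are solid. World frame = base frame: x ahead of the robot, y to its left, z up, the work surface at z = 0. Lengths are in m, angles in degrees, forces in N, time in s.
With the tool pointing down it reaches from about 0.4 to 0.875 m from the base axis. Payload 6.5 kg.
Tool frame: the origin (TCP) lies on the mounting face of the last link; the fingertips stand 166 mm ahead of it and the grasp point (between the pads) lies 147 mm ahead of it; z points along the fingers, y is the line along which they close (so a half turn about z gives the same grasp; the last joint's range is limited). The gripper opens to 88 mm and grips with 3 to 60 N. Pads are 18 mm wide; open, the fingers measure 123 mm over their backs; the gripper's body (75 mm by 187 mm) begins 45 mm behind the grasp point.
Start: joints at [65.134, 30.733, -0.252, 88.115, 0.149, 61.152, -4.079], TCP at [0.234, -0.607, 0.405] pointing down, gripper open.
Joint ranges: [-154.64, 154.64], [-21.42, 123.67], [-72.66, 72.17], [13.99, 137.28], [-74.86, 254.86], [10.95, 109.41], [-158.01, 158.01]. Speed limits (degrees/s): [136.94, 136.94, 180, 180, 180, 180, 180].

## Interface

Orientations are given as [roll, pitch, yaw] about the fixed x, y, z axes, in that order (R = Rz(yaw) Ry(pitch) Rx(roll)).
In Python, from workcell import arm gives the robot as it stands.
- The arm moves only by the tool play_rows, never from a script. Its argument "increments" is a list of rows, each a list of 6 numbers: the shift along the tool's x, y, z as a fraction of full scale, then the turn, a rotation vector about the tool's x, y, z as a fraction of full scale. A call has 1 to 12 rows; each row is the pose to reach, as a shift and turn from the pose commanded when the call began, along the tool's axes at that moment, turning the shorter way round; what a row does not reach only later rows make up. Full scale, the value 1, is 0.6 m for a shift and pi rad for a turn. A row lasts 1/12 s, in which the tool goes at most 41.7 mm and 7.16 degrees, less where a joint would pass 70% of its speed; a pose out of reach is approached as far as the arm can. A call with a number of a shift or a turn outside -1 to 1 is refused whole. A call with a gripper value outside its range is refused whole. "gripper" is the closure, from -1 (fully open) to 1 (shut), set as the call begins (left out, the last holds). The fingers move at their own pace and stop on an object; the grip force is fixed at half the most. Time passes only in rows, so rows that repeat a pose let the fingers close. It gives the time, the measured TCP pose, the force, the opening and the grip force at its end, in the units of the state.
- arm.get_state(): the state, without advancing time (a new reading comes with each control period).
- arm.grab_frame(name): name is "side" or "top" or "wrist"; returns the picture (400x640x3 uint8, red, green, blue); there is no depth.
- arm.calibration(name): a dict with "mtx" (3x3 intrinsics, pixels), "extrinsics" (4x4, takes a point from world to camera coordinates). Camera axes: x right, y up, looking along -z (the intrinsics and any distortion apply to the point x, -y, -z); pixel columns grow to the right and rows downward; lengths in m; the calibration is good to about 2 mm. The wrist camera is an equidistant fisheye: a pixel r from the principal point sees the ray r / f radians off the axis. A picture is of the moment at which its call begins: read the wrist's pose just before it. calibration takes no time and is no camera call; for the wrist camera it gives the pose at the moment of the call.
- arm.close_job(): hands the job in; it is judged then, once.
Trained networks look in the newest picture that a camera, given by its name, has taken for a name from the list of things; names that differ only in an ending like _2 or _b are one class to them, and where a whole thing is asked for, a point or a joint stands for the part that bears it (a point fixed in the world has none). Each returns a list of dicts, best first, with "p" (0 to 1); they miss things now and then, are a little off and sometimes report something else, mostly with a low value. They report only what shows in the picture. A call takes as long as a camera call. They do not tell look-alikes from the thing itself.
- arm.trace(camera, name): "mask" (400x640 bool, what is visible of it).
- arm.mark_of(camera, name): "position" ([x, y, z] in m, in world coordinates, good to about 4 mm: a listed point, or the origin of a listed thing).
The state is a dict: "time_s": time; "q": joint angles; "joint_velocities": joint speeds; "tau": joint torques, N m; "tcp_pos": TCP position; "orientation": TCP orientation; "ft_force": force on the tool from outside, world axes, zero at the start; "wrist_torque": the same for the moment, N m; "opening": opening from 0.0 (shut) to 1.0 (fully open); "grip_force": force on a finger pad.
Only numpy, scipy, OpenCV 4.12 (cv2) and the standard library are available. Lean on these libraries where they do the work, as an engineer would, in place of code of your own. Each camera call takes 0.05 s, during which the arm holds its last target. There are 200 camera calls.

## Working session

There is one attempt and no reset: what is moved stays moved. The work goes in short steps, Python scripts to look and compute and a tool call to move; the robot and the scene stay as the last step left them, time stands still between calls to the robot, and variables do not carry over. Pictures are saved under pics/ and viewed, at most 10 in all, crops included, and the job is handed in when it is done.

Besides the shell and the picture viewer there is one more tool, called after ">>>" as name(argument=value, ...), one argument or row to a line, values as JSON. play_rows: Moves the arm, as the interface text tells. Shift numbers are shares of 0.6 m and turn numbers shares of pi rad, none past 1 either way. Its arguments: {"type":"object","properties":{"increments":{"type":"array","items":{"type":"array","items":{"type":"number","minimum":-1,"maximum":1}}},"gripper":{"type":"number"}},"required":["increments"]}

```bash
mkdir -p pics
cat > h.py <<'E'
import numpy as np, cv2
from workcell import arm
def proj(cam,p):
    c=arm.calibration(cam);M=np.array(c["mtx"]);E=np.array(c["extrinsics"])
    q=E@np.r_[p,1];v=np.array([q[0],-q[1],-q[2]]);u=M@v;return (u[:2]/u[2]).round(0)
def grab(cam,fn=None):
    im=np.array(arm.grab_frame(cam))
    if fn: cv2.imwrite("pics/"+fn,im[:,:,::-1])
    return im
E
python3 - <<'E'
from h import *
s=arm.get_state();print(s["time_s"],s["tcp_pos"],s["orientation"],s["ft_force"],s["opening"])
a=grab("top");b=grab("side")
cv2.imwrite("pics/a.png",cv2.resize(np.vstack([a,b])[:,:,::-1],(480,600)))
for c in("top","side"):
  for n in("rack","spring_left_mid","spring_right_mid","spice_jar","green_tin","lemon","mug"):
    for d in arm.mark_of(c,n)[:4]: 
        p=np.array(d["position"]);print(c,n,round(d["p"],2),p.round(4),proj(c,p))
E
```

```text
0.0 [ 0.23361256 -0.60621436  0.40385601] [-1.79901693e+02  6.80859995e-03  2.10795465e+01] [-0.16835188 -0.50275602  0.08882806] 0.9964128232236442
top rack 0.87 [ 0.637   0.0292 -0.0024] [334. 181.]
top spring_left_mid 0.96 [0.5387 0.1209 0.1037] [305. 209.]
top spring_right_mid 0.73 [ 0.5206 -0.0264  0.1034] [355. 214.]
top spring_right_mid 0.49 [ 0.6383  0.0303 -0.0039] [333. 181.]
top spice_jar 0.76 [ 0.4635  0.3537 -0.0022] [233. 238.]
top spice_jar 0.74 [0.4937 0.2522 0.0012] [265. 228.]
top spice_jar 0.64 [ 0.5427  0.3435 -0.0033] [236. 213.]
top spice_jar 0.55 [0.5046 0.4475 0.0015] [202. 226.]
top green_tin 0.77 [ 0.4909 -0.2936  0.0013] [437. 224.]
top lemon 0.81 [ 0.6712  0.3161 -0.0012] [244. 173.]
top mug 0.86 [ 0.6092  0.4641 -0.002 ] [198. 193.]
side rack 0.95 [ 0.6378  0.0267 -0.0013] [311. 212.]
side spring_left_mid 0.58 [0.5491 0.1195 0.1027] [319. 211.]
side spring_right_mid 0.67 [ 0.5174 -0.0276  0.1048] [347. 190.]
side spice_jar 0.86 [4.976e-01 2.556e-01 1.000e-04] [314. 263.]
side spice_jar 0.81 [ 0.5419  0.3408 -0.0014] [288. 276.]
side spice_jar 0.78 [ 0.4635  0.3525 -0.0021] [308. 287.]
side spice_jar 0.56 [0.5065 0.4466 0.001 ] [280. 303.]
side green_tin 0.67 [ 0.4951 -0.2959  0.0005] [379. 178.]
side lemon 0.55 [0.6693 0.3216 0.0043] [258. 258.]
side mug 0.98 [0.6076 0.4627 0.0012] [248. 294.]
```

View pics/a.png

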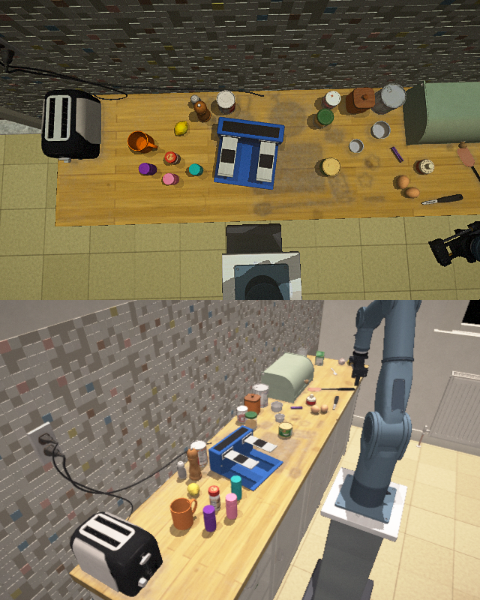

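Candidates for the jar in the top view (full-scale pixels): turquoise (265,228), pink (233,238), purple (202,226) and white with a red cap (236,213). By the description I choose the last. I'll check it and the rack's pose in one crop.

```bash
cat >> h.py <<'E'
from scipy.spatial.transform import Rotation as R
def go(tcp,yaw,pos=None,rpy=None):
    s=arm.get_state();pos=np.array(s["tcp_pos"] if pos is None else pos);rpy=s["orientation"] if rpy is None else rpy
    A=R.from_euler("xyz",rpy,degrees=True);B=R.from_euler("xyz",[180,0,yaw],degrees=True)
    d=A.inv().apply(np.array(tcp)-pos)/0.6;t=(A.inv()*B).as_rotvec()/np.pi
    return np.r_[d,t].round(4)
E
python3 - <<'E'
from h import *
yaw=-8;o=np.array([0.6374,0.028,0]);Rz=R.from_euler("z",yaw,degrees=True)
out=[]
for c,(r,cc) in(("top",(140,180)),("side",(150,230))):
    im=grab(c)[:,:,::-1].copy();im=cv2.resize(im,None,fx=4,fy=4,interpolation=cv2.INTER_CUBIC)
    for sy in(1,-1):
        sq=[o+Rz.apply([-.108+a*.026,sy*.075+b*.026,.104]) for a,b in((1,1),(1,-1),(-1,-1),(-1,1))]
        cv2.polylines(im,[np.array([proj(c,p)*4 for p in sq],int)],True,(0,255,0),1)
    h=[o+Rz.apply([a,b,.125]) for a,b in((-.03,.13),(-.03,-.13),(.04,-.13),(.04,.13))]
    cv2.polylines(im,[np.array([proj(c,p)*4 for p in h],int)],True,(0,255,255),1)
    for z in(0,.106):
        u=proj(c,[.5424,.342,z])*4;cv2.circle(im,(int(u[0]),int(u[1])),4,(255,0,255),1)
    out.append(im[r*4:r*4+560,cc*4:cc*4+800])
cv2.imwrite("pics/b.png",cv2.resize(np.vstack(out),(428,600),interpolation=cv2.INTER_AREA) if 0 else cv2.resize(np.hstack([out[0][:,:700],out[1][:,200:800]]),(800,345)))
print(go([.5405,.1173,.32],-8))
E
```

```text
[ 0.9109 -0.9418  0.1411  0.      0.      0.1615]
```

View pics/b.png

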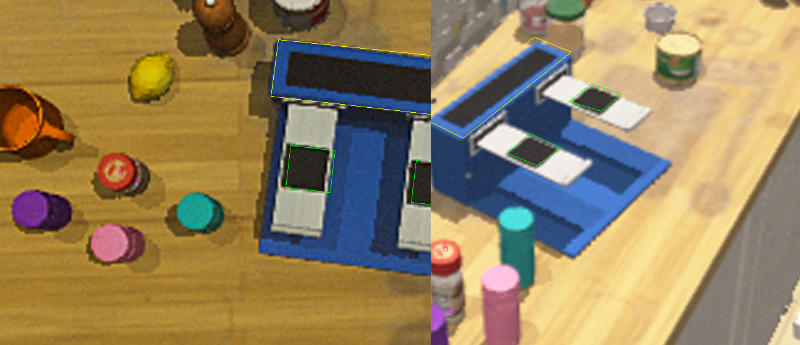

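The overlay fits both black pads (left at crop pixel 308,168) and the housing. The red-capped jar is at (122,172), with turquoise at (200,212), pink at (117,243) and purple at (40,211). Moving above the left arm with the fingers shut.

>>> play_rows(
  increments=[
    [0.91,-0.94,0.1,0,0,0.16],
    [0.91,-0.94,0.1,0,0,0.16],
    [0.91,-0.94,0.1,0,0,0.16],
    [0.91,-0.94,0.1,0,0,0.16],
    [0.91,-0.94,0.1,0,0,0.16],
    [0.91,-0.94,0.1,0,0,0.16],
    [0.91,-0.94,0.1,0,0,0.16],
    [0.91,-0.94,0.1,0,0,0.16],
    [0.91,-0.94,0.1,0,0,0.16],
    [0.91,-0.94,0.1,0,0,0.16],
    [0.91,-0.94,0.1,0,0,0.16],
    [0.91,-0.94,0.1,0,0,0.16],
  ],
  gripper=1,
)

```text
time_s: 1.9
tcp_pos: [0.4288, -0.1461, 0.3669]
orientation: [180.0, -0.1, -7.7]
ft_force: [0.5, -0.2, 0.5]
opening: 0.116
grip_force: 0.0
```

```bash
python3 -c "
from h import *
print(go([.5405,.1173,.32],-8))"
```

```text
[ 1.253e-01 -4.601e-01  7.820e-02  1.000e-04 -3.000e-04  1.400e-03]
```

>>> play_rows(
  increments=[
    [0.125,-0.46,0.078,0,0,0],
    [0.125,-0.46,0.078,0,0,0],
    [0.125,-0.46,0.078,0,0,0],
    [0.125,-0.46,0.078,0,0,0],
    [0.125,-0.46,0.078,0,0,0],
    [0.125,-0.46,0.078,0,0,0],
    [0.125,-0.46,0.078,0,0,0],
    [0.125,-0.46,0.078,0,0,0],
    [0.125,-0.46,0.078,0,0,0],
    [0.125,-0.46,0.078,0,0,0],
    [0.125,-0.46,0.078,0,0,0],
    [0.125,-0.46,0.078,0,0,0],
  ],
)

```text
time_s: 2.9
tcp_pos: [0.5397, 0.1136, 0.3201]
orientation: [180.0, -0.0, -7.9]
ft_force: [0.4, 0.0, -0.0]
opening: 0.002
grip_force: 0.0
```

```bash
python3 -c "
from h import *
print(arm.get_state()['ft_force'],arm.get_state()['opening'])
print(go([.5405,.1173,.273],-8))"
```

```text
[ 0.39062012  0.04478179 -0.03888445] 0.002028631921164285
[ 0.0005 -0.0063  0.0785  0.0003 -0.0001  0.0007]
```

>>> play_rows(
  increments=[
    [0,-0.006,0.03,0,0,0],
    [0,-0.006,0.06,0,0,0],
    [0,-0.006,0.07,0,0,0],
    [0,-0.006,0.076,0,0,0],
    [0,-0.006,0.078,0,0,0],
    [0,-0.006,0.08,0,0,0],
    [0,-0.006,0.082,0,0,0],
    [0,-0.006,0.084,0,0,0],
    [0,-0.006,0.085,0,0,0],
    [0,-0.006,0.085,0,0,0],
    [0,-0.006,0.085,0,0,0],
  ],
)

```text
time_s: 3.82
tcp_pos: [0.5405, 0.119, 0.2692]
orientation: [-180.0, -0.1, -7.7]
ft_force: [0.7, -1.5, 1.3]
opening: 0.007
grip_force: 0.6
```

>>> play_rows(
  increments=[
    [0,0,0.001,0,0,0],
    [0,0,0.002,0,0,0],
    [0,0,0.003,0,0,0],
    [0,0,0.003,0,0,0],
    [0,0,0.003,0,0,0],
  ],
)

```text
time_s: 4.23
tcp_pos: [0.5405, 0.119, 0.2672]
orientation: [-180.0, -0.0, -7.7]
ft_force: [1.7, 0.3, 2.4]
opening: 0.002
grip_force: 1.2
```

>>> play_rows(
  increments=[
    [0,0,0.002,0,0,0],
    [0,0,0.004,0,0,0],
    [0,0,0.005,0,0,0],
    [0,0,0.005,0,0,0],
    [0,0,0.005,0,0,0],
  ],
)

```text
time_s: 4.65
tcp_pos: [0.5405, 0.119, 0.2642]
orientation: [-180.0, -0.0, -7.7]
ft_force: [3.2, -0.3, 3.4]
opening: 0.007
grip_force: 2.2
```

>>> play_rows(
  increments=[
    [0,0,0.003,0,0,0],
    [0,0,0.006,0,0,0],
    [0,0,0.009,0,0,0],
    [0,0,0.01,0,0,0],
    [0,0,0.01,0,0,0],
    [0,0,0.01,0,0,0],
  ],
)

```text
time_s: 5.15
tcp_pos: [0.5407, 0.119, 0.2586]
orientation: [-180.0, -0.1, -7.7]
ft_force: [1.6, -1.3, 8.8]
opening: 0.008
grip_force: 3.8
```

>>> play_rows(
  increments=[
    [0,0,0.002,0,0,0],
    [0,0,0.003,0,0,0],
    [0,0,0.003,0,0,0],
    [0,0,0.003,0,0,0],
    [0,0,0.003,0,0,0],
    [0,0,0.003,0,0,0],
    [0,0,0.003,0,0,0],
    [0,0,0.003,0,0,0],
    [0,0,0.003,0,0,0],
    [0,0,0.003,0,0,0],
  ],
)

```text
time_s: 5.98
tcp_pos: [0.5409, 0.119, 0.257]
orientation: [-180.0, -0.1, -7.7]
ft_force: [1.7, -1.6, 9.0]
opening: 0.002
grip_force: 4.4
```

```bash
python3 -c "
from h import *
print(go([.52,-.031,.32],-8),go([.52,-.031,.273],-8))"
```

```text
[-6.000e-04  2.523e-01 -1.050e-01 -1.000e-04 -6.000e-04  1.500e-03] [-7.000e-04  2.524e-01 -2.670e-02 -1.000e-04 -6.000e-04  1.500e-03]
```

The left arm gave about 13 mm at 9 N, so it looks slack. Now the right arm.

>>> play_rows(
  increments=[
    [0,0,-0.05,0,0,0],
    [0,0,-0.105,0,0,0],
    [0,0.06,-0.105,0,0,0],
    [0,0.12,-0.105,0,0,0],
    [0,0.18,-0.105,0,0,0],
    [0,0.22,-0.105,0,0,0],
    [0,0.252,-0.105,0,0,0],
    [0,0.252,-0.08,0,0,0],
    [0,0.252,-0.05,0,0,0],
    [0,0.252,-0.032,0,0,0],
    [0,0.252,-0.027,0,0,0],
    [0,0.252,-0.027,0,0,0],
  ],
)

```text
time_s: 6.98
tcp_pos: [0.5191, -0.0303, 0.2713]
orientation: [180.0, 0.2, -7.7]
ft_force: [0.4, 0.6, 0.1]
opening: 0.004
grip_force: 0.0
```

Down in small steps.

>>> play_rows(
  increments=[
    [0,0,0.001,0,0,0],
    [0,0,0.002,0,0,0],
    [0,0,0.003,0,0,0],
    [0,0,0.004,0,0,0],
    [0,0,0.004,0,0,0],
    [0,0,0.004,0,0,0],
  ],
)

```text
time_s: 7.48
tcp_pos: [0.5201, -0.0307, 0.2704]
orientation: [-180.0, -0.0, -7.7]
ft_force: [0.5, -0.2, 0.0]
opening: 0.007
grip_force: 0.4
```

>>> play_rows(
  increments=[
    [0,0,0.001,0,0,0],
    [0,0,0.002,0,0,0],
    [0,0,0.003,0,0,0],
    [0,0,0.003,0,0,0],
    [0,0,0.003,0,0,0],
  ],
)

```text
time_s: 7.9
tcp_pos: [0.5201, -0.0307, 0.2685]
orientation: [-180.0, -0.0, -7.7]
ft_force: [-0.4, 0.2, 5.2]
opening: 0.006
grip_force: 2.5
```

Stiff: about 5 N in 2 mm. Another 2 mm and hold.

>>> play_rows(
  increments=[
    [0,0,0.001,0,0,0],
    [0,0,0.002,0,0,0],
    [0,0,0.003,0,0,0],
    [0,0,0.003,0,0,0],
    [0,0,0.003,0,0,0],
    [0,0,0.003,0,0,0],
    [0,0,0.003,0,0,0],
    [0,0,0.003,0,0,0],
    [0,0,0.003,0,0,0],
    [0,0,0.003,0,0,0],
  ],
)

```text
time_s: 8.73
tcp_pos: [0.5201, -0.0307, 0.267]
orientation: [-180.0, -0.0, -7.7]
ft_force: [-2.0, -0.3, 8.8]
opening: 0.002
grip_force: 4.2
```

```bash
python3 -c "
from h import *
print(go([.5424,.342,.36],0))"
```

```text
[-4.660e-02 -6.205e-01 -1.550e-01 -0.000e+00 -2.000e-04 -4.290e-02]
```

The right arm is the sound one. Going above the jar with the gripper open.

>>> play_rows(
  increments=[
    [0,0,-0.05,0,0,0],
    [0,0,-0.11,0,0,0],
    [0,-0.06,-0.15,0,0,-0.043],
    [-0.046,-0.62,-0.155,0,0,-0.043],
    [-0.046,-0.62,-0.155,0,0,-0.043],
    [-0.046,-0.62,-0.155,0,0,-0.043],
    [-0.046,-0.62,-0.155,0,0,-0.043],
    [-0.046,-0.62,-0.155,0,0,-0.043],
    [-0.046,-0.62,-0.155,0,0,-0.043],
    [-0.046,-0.62,-0.155,0,0,-0.043],
    [-0.046,-0.62,-0.155,0,0,-0.043],
    [-0.046,-0.62,-0.155,0,0,-0.043],
  ],
  gripper=-1,
)

```text
time_s: 9.73
tcp_pos: [0.5398, 0.35, 0.3592]
orientation: [-179.7, 0.1, 0.5]
ft_force: [-0.5, 0.1, -0.4]
opening: 0.891
grip_force: 0.0
```

>>> play_rows(
  increments=[
    [0,0,0,0,0,0],
    [0,0,0,0,0,0],
    [0,0,0,0,0,0],
  ],
)

```text
time_s: 9.98
tcp_pos: [0.5432, 0.3392, 0.3589]
orientation: [179.9, 0.0, -0.1]
ft_force: [1.2, -0.2, 0.4]
opening: 1.0
grip_force: 0.0
```

```bash
python3 -c "
from h import *
print(go([.5424,.342,.36],0),arm.get_state()['tcp_pos'])
grab('wrist','c.png')
for d in arm.mark_of('wrist','spice_jar')[:5]: print(round(d['p'],2),np.round(d['position'],4))
for d in arm.mark_of('wrist','rack')[:5]: print(round(d['p'],2),np.round(d['position'],4))
"
```

```text
[-0.0013 -0.0047 -0.0018  0.0007  0.0001 -0.0007] [0.54316633 0.33919732 0.3589175 ]
0.7 [0.5456 0.3447 0.0006]
0.64 [ 0.4988  0.2547 -0.0005]
0.6 [ 0.5061  0.4458 -0.0014]
0.57 [ 0.4641  0.3531 -0.0006]
0.69 [ 0.6377  0.0288 -0.0037]
```

View pics/c.png

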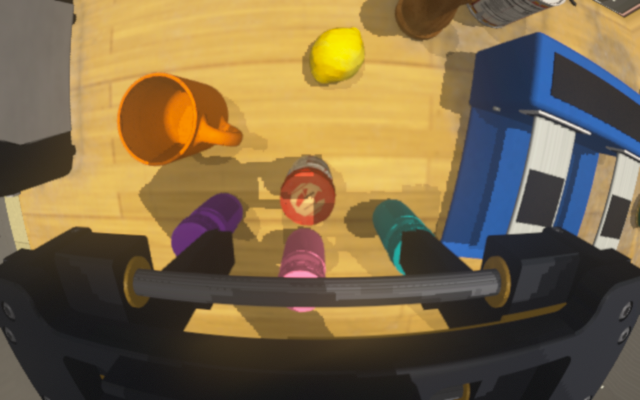

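The picture shows the red cap centred at about (307,192), between the fingers and clear of the purple (208,222), pink (303,268) and turquoise (400,232) jars. Descending and gripping.

>>> play_rows(
  increments=[
    [0,-0.006,0,0,0,0],
    [0,-0.006,0.04,0,0,0],
    [0,-0.006,0.08,0,0,0],
    [0,-0.006,0.12,0,0,0],
    [0,-0.006,0.16,0,0,0],
    [0,-0.006,0.19,0,0,0],
    [0,-0.006,0.215,0,0,0],
    [0,-0.006,0.228,0,0,0],
    [0,-0.006,0.233,0,0,0],
    [0,-0.006,0.233,0,0,0],
    [0,-0.006,0.233,0,0,0],
  ],
)

```text
time_s: 11.05
tcp_pos: [0.543, 0.3454, 0.2206]
orientation: [-179.9, -0.1, 0.0]
ft_force: [0.5, 0.3, -0.1]
opening: 0.999
grip_force: 0.0
```

>>> play_rows(
  increments=[
    [0,0,0,0,0,0],
    [0,0,0,0,0,0],
    [0,0,0,0,0,0],
    [0,0,0,0,0,0],
    [0,0,0,0,0,0],
    [0,0,0,0,0,0],
    [0,0,0,0,0,0],
    [0,0,0,0,0,0],
    [0,0,0,0,0,0],
    [0,0,0,0,0,0],
  ],
  gripper=1,
)

```text
time_s: 11.88
tcp_pos: [0.5426, 0.3452, 0.2196]
orientation: [-180.0, -0.0, 0.0]
ft_force: [-0.5, 0.4, -0.7]
opening: 0.493
grip_force: 30.0
```

Jar gripped (43 mm). Lifting.

>>> play_rows(
  increments=[
    [0,0,-0.02,0,0,0],
    [0,0,-0.06,0,0,0],
    [0,0,-0.11,0,0,0],
    [0,0,-0.16,0,0,0],
    [0,0,-0.21,0,0,0],
    [0,0,-0.26,0,0,0],
    [0,0,-0.3,0,0,0],
    [0,0,-0.3,0,0,0],
    [0,0,-0.3,0,0,0],
    [0,0,-0.3,0,0,0],
    [0,0,-0.3,0,0,0],
  ],
)

```text
time_s: 12.8
tcp_pos: [0.542, 0.3446, 0.3975]
orientation: [179.9, 0.2, 0.0]
ft_force: [-0.5, 0.3, -2.5]
opening: 0.494
grip_force: 30.0
```

```bash
python3 -c "
from h import *
s=arm.get_state();print(s['ft_force'],s['tcp_pos'],s['opening'])
for c in('top','side','wrist'):
  grab(c)
  for d in arm.mark_of(c,'spice_jar')[:5]: print(c,round(d['p'],2),np.round(d['position'],4))
  for n in ('spring_right_mid','spring_left_mid'):
   for d in arm.mark_of(c,n)[:1]: print(c,n,round(d['p'],2),np.round(d['position'],4))
print(go([.52,-.031,.38],-8))"
```

```text
[-0.51211626  0.29671334 -2.51017545] [0.54197015 0.34457481 0.39747728] 0.49382364358399516
top 0.57 [0.5425 0.3451 0.1773]
top 0.51 [0.493  0.2524 0.0017]
top spring_right_mid 0.57 [ 0.5191 -0.0297  0.1049]
top spring_left_mid 0.74 [0.5389 0.1189 0.1011]
side 0.83 [0.5403 0.3414 0.175 ]
side 0.82 [ 0.4976  0.258  -0.0015]
side 0.75 [0.4657 0.3564 0.0029]
side 0.72 [0.5055 0.4482 0.0028]
side 0.61 [0.5476 0.1208 0.1075]
side spring_right_mid 0.65 [ 0.5189 -0.0279  0.1044]
side spring_left_mid 0.79 [0.5467 0.1195 0.1049]
wrist 0.84 [0.4956 0.2533 0.0018]
wrist 0.82 [0.5067 0.4452 0.0019]
wrist 0.67 [0.5498 0.1202 0.1053]
wrist 0.62 [0.5458 0.3455 0.1792]
wrist spring_right_mid 0.98 [ 0.5203 -0.0286  0.1037]
wrist spring_left_mid 0.62 [0.55   0.119  0.1035]
[-0.0378  0.6269  0.0327 -0.     -0.      0.0445]
```

>>> play_rows(
  increments=[
    [-0.004,0.06,0,0,0,0.005],
    [-0.008,0.12,0,0,0,0.01],
    [-0.01,0.18,0,0,0,0.015],
    [-0.015,0.24,0,0,0,0.02],
    [-0.018,0.3,0,0,0,0.025],
    [-0.02,0.36,0,0,0,0.03],
    [-0.025,0.42,0,0,0,0.035],
    [-0.03,0.48,0,0,0,0.04],
    [-0.035,0.54,0,0,0,0.044],
    [-0.037,0.59,0,0,0,0.044],
    [-0.038,0.623,0,0,0,0.044],
    [-0.038,0.623,0,0,0,0.044],
  ],
)

```text
time_s: 14.4
tcp_pos: [0.5195, -0.0341, 0.3999]
orientation: [179.8, -0.0, -8.3]
ft_force: [1.0, -0.8, -2.8]
opening: 0.494
grip_force: 30.0
```

>>> play_rows(
  increments=[
    [0,0,0,0,0,0],
    [0,0,0.02,0,0,0],
    [0,0,0.04,0,0,0],
    [0,0,0.06,0,0,0],
    [0,0,0.07,0,0,0],
    [0,0,0.08,0,0,0],
    [0,0,0.08,0,0,0],
    [0,0,0.08,0,0,0],
  ],
)

```text
time_s: 15.07
tcp_pos: [0.52, -0.0282, 0.3518]
orientation: [-180.0, -0.0, -7.9]
ft_force: [-0.0, -0.3, -2.1]
opening: 0.493
grip_force: 30.0
```

```bash
python3 -c "
from h import *
s=arm.get_state();print(s['ft_force'],s['tcp_pos'],s['opening'])
for c in('top','side','wrist'):
  im=grab(c)
  if c=='side': cv2.imwrite('pics/d.png',cv2.resize(im[100:300,240:480,::-1],None,fx=2.5,fy=2.5))
  for n in ('spring_right_mid','spice_jar'):
   for d in arm.mark_of(c,n)[:5]: print(c,n,round(d['p'],2),np.round(d['position'],4))
print(go([.5195,-.0295,.3245],-8))"
```

```text
[-0.0474971  -0.27479262 -2.13885812] [ 0.52002754 -0.02815995  0.35179081] 0.49303104827292155
top spring_right_mid 0.75 [ 0.5193 -0.028   0.1042]
top spring_right_mid 0.59 [ 0.6733  0.3181 -0.0018]
top spice_jar 0.62 [0.5033 0.4452 0.0018]
top spice_jar 0.54 [0.4629 0.3515 0.0007]
side spring_right_mid 0.77 [ 0.5208 -0.0256  0.1017]
side spice_jar 0.85 [0.4974 0.2592 0.0012]
side spice_jar 0.74 [ 0.5069  0.4456 -0.0011]
side spice_jar 0.71 [0.4603 0.3567 0.0015]
side spice_jar 0.58 [ 0.5226 -0.0347  0.1302]
side spice_jar 0.54 [0.6391 0.03   0.001 ]
wrist spice_jar 0.93 [0.507  0.445  0.0011]
wrist spice_jar 0.71 [ 0.5223 -0.0308  0.1309]
wrist spice_jar 0.68 [ 0.4982  0.2533 -0.003 ]
[-0.0005  0.0014  0.0455 -0.     -0.0001  0.0005]
```

View pics/d.png

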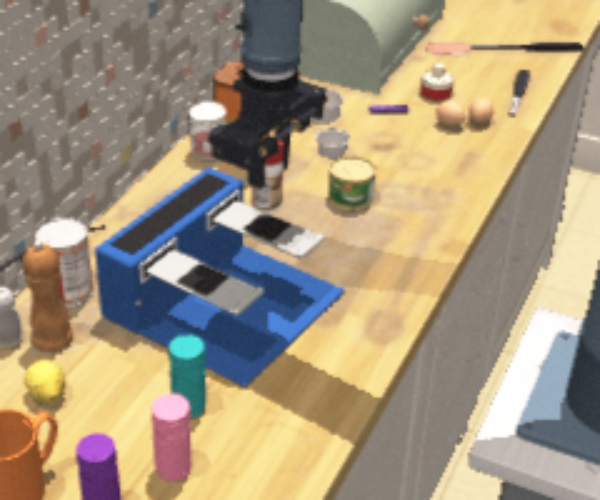

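The jar hangs upright at (268,180), above the right pad (268,228). Lowering onto it.

>>> play_rows(
  increments=[
    [0,0.001,0.015,0,0,0],
    [0,0.001,0.03,0,0,0],
    [0,0.001,0.038,0,0,0],
    [0,0.001,0.042,0,0,0],
    [0,0.001,0.045,0,0,0],
    [0,0.001,0.047,0,0,0],
    [0,0.001,0.048,0,0,0],
    [0,0.001,0.048,0,0,0],
    [0,0.001,0.048,0,0,0],
    [0,0.001,0.048,0,0,0],
  ],
)

```text
time_s: 16.35
tcp_pos: [0.5199, -0.0293, 0.3231]
orientation: [-180.0, -0.0, -7.9]
ft_force: [-0.8, -0.4, -0.0]
opening: 0.494
grip_force: 30.0
```

>>> play_rows(
  increments=[
    [0,0,0.001,0,0,0],
    [0,0,0.001,0,0,0],
    [0,0,0.001,0,0,0],
  ],
)

```text
time_s: 16.6
tcp_pos: [0.5199, -0.0292, 0.3225]
orientation: [-180.0, -0.0, -7.9]
ft_force: [-0.8, 0.3, 1.5]
opening: 0.493
grip_force: 30.0
```

>>> play_rows(
  increments=[
    [0,0,0,0,0,0],
    [0,0,0,0,0,0],
    [0,0,0,0,0,0],
    [0,0,0,0,0,0],
    [0,0,0,0,0,0],
    [0,0,0,0,0,0],
    [0,0,0,0,0,0],
  ],
  gripper=-1,
)

```text
time_s: 17.18
tcp_pos: [0.5198, -0.0293, 0.3222]
orientation: [180.0, -0.0, -7.9]
ft_force: [-0.3, 0.3, -0.8]
opening: 0.987
grip_force: 0.0
```

>>> play_rows(
  increments=[
    [0,0,-0.02,0,0,0],
    [0,0,-0.05,0,0,0],
    [0,0,-0.09,0,0,0],
    [0,0,-0.13,0,0,0],
    [0,0,-0.17,0,0,0],
    [0,0,-0.2,0,0,0],
    [0,0,-0.25,0,0,0],
    [0,0,-0.25,0,0,0],
    [0,0,-0.25,0,0,0],
    [0,0,-0.25,0,0,0],
    [0,0,-0.25,0,0,0],
    [0,0,-0.25,0,0,0],
  ],
)

```text
time_s: 18.18
tcp_pos: [0.5195, -0.0293, 0.471]
orientation: [180.0, 0.1, -7.9]
ft_force: [0.1, -1.1, 0.4]
opening: 1.001
grip_force: 0.0
```

```bash
python3 -c "
from h import *
s=arm.get_state();print(s['time_s'],s['ft_force'],s['tcp_pos'],s['opening'])
o=[]
for c in('side','wrist'):
  im=grab(c)
  o.append(cv2.resize(im[120:240,280:440,::-1],(400,300)) if c=='side' else cv2.resize(im[:,:,::-1],(400,300)))
  for n in ('spring_right_mid','spice_jar'):
   for d in arm.mark_of(c,n)[:5]: print(c,n,round(d['p'],2),np.round(d['position'],4))
cv2.imwrite('pics/e.png',np.hstack(o))"
```

```text
18.1833 [ 0.10902022 -1.0996241   0.40356124] [ 0.51945333 -0.02928685  0.47104249] 1.001180673807233
side spring_right_mid 0.67 [ 0.5194 -0.0275  0.1029]
side spice_jar 0.71 [ 0.5095  0.4468 -0.0006]
side spice_jar 0.71 [ 0.4963  0.2551 -0.002 ]
side spice_jar 0.68 [0.4599 0.354  0.0014]
side spice_jar 0.61 [ 0.5201 -0.0324  0.0993]
wrist spice_jar 0.97 [ 0.498   0.2547 -0.0006]
wrist spice_jar 0.76 [5.078e-01 4.457e-01 2.000e-04]
wrist spice_jar 0.71 [ 0.6361  0.028  -0.0007]
wrist spice_jar 0.7 [ 0.4631  0.3522 -0.0012]
wrist spice_jar 0.57 [ 0.5239 -0.0334  0.0992]
```

View pics/e.png

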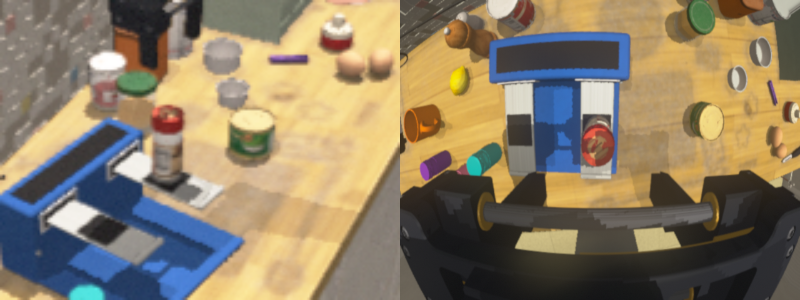

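The jar stands upright and free on the right arm's pad: side crop (168,160), wrist view (597,145). Its position agrees with the pad centre to within about 5 mm. Handing in.

```bash
python3 -c "
from h import *
print(arm.close_job())"
```

```text
the job is handed in; nothing more can be done
None
```

I pressed both arms with about 9 N. The left one is slack (about 13 mm down, the right about 4 mm), so the red-capped jar now stands upright and released on the middle of the right arm, and the job is handed in (no verdict shown).

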